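# Unload the soap mould fixture and lock it for the next pour

## Task

Throw the mould fixture's lever out of the clamp notch (one brass stud) and into the release notch (two brass studs), then lift every soap bar out of its cavity and stand it upright on the floor of the wooden tray. When the mould is empty, throw the lever back into the clamp notch and push the lock pin from its stand fully down into the lock hole beside the lever. Leave the loose heart mould, clover mould and small bottle where they stand.

Things in the scene. Friction and masses are not known exactly. Their poses are not given: they have to be found in the camera images.
- fixture: Fixed mould fixture. Origin: on the table under the centre of its aluminium mould block; x across the row of cavities (away from the robot at yaw 0), y along the row, z up. Block 62 x 250 mm, top z = 26. Cavities 1 to 4 at x = 0, y = -87, -29, 29, 87 mm, 37 x 43 mm wide, floor z = 6; one may be empty. At the -y end are the lever and the lock hole.
- comb: Steel hold-down comb, sliding along fixture y, driven by the lever. Spine at fixture x = 64 to 76 mm, z = 53 to 63; four tabs 10 mm wide reach from it to x = 8, z = 55 to 60. Lever in clamp notch: a tab lies over the middle of each bar. Release notch: comb 29 mm to +y, tabs over the gaps, bars lift straight up. Its origin coincides with the fixture's at clamp.
- lever (a joint): Lever angle about the vertical axis, rad, positive anticlockwise from above (knob moves to the fixture's -y, away from the block). Sprung detents: 0 clamp notch (one brass stud), 0.6 middle notch (unmarked, bars still held), 1.2 release notch (two studs). Stops -0.2 and 1.4. Takes about 5 N at the knob; let go within 0.2 of a notch it snaps in. Starts between clamp and middle.
- lever_pivot (a point): Fixed point on the lever's vertical axis, at fixture x = 45, y = -205, z = 28 mm. A steel hub of radius 17 mm is here, top at z = 45 mm.
- lever_knob (a point): Point on the axis of the black upright lever knob, z = 62 mm, 90 mm from the pivot; moves with the lever. Knob 20 mm across, z = 39 to 77 mm, on a flat steel arm 13 mm wide (z = 29 to 39) that reaches 108 mm from the pivot. At lever value a the arm points from the pivot to the fixture's (-cos(a-0.6), -sin(a-0.6)).
- notch_clamp (a point): Fixed: the clamp notch in the quadrant rim, 110 mm from the pivot, z = 26 mm; one brass stud stands outside it.
- notch_release (a point): Fixed: the release notch in the quadrant rim, 110 mm from the pivot, z = 26 mm; two brass studs stand outside it.
- lock_hole (a point): Fixed: centre of the mouth of the lock hole, in the top (z = 30 mm) of a 26 mm steel boss. Hole 11 mm across, vertical, 22 mm deep, 2 mm chamfer. 47 mm from the pivot, 15 mm to the release side of the arm's centre line with the lever in the clamp notch: the pin there stands just clear of the arm, its head above the arm. With the lever in other notches the way may be blocked.
- tray: Loose wooden drying tray, 0.4 kg, 162 (x) x 134 (y) mm outside, 150 x 122 mm inside; floor top 5 mm and rim 15 mm above the table. Origin: centre of its underside, z up.
- stand: Loose square steel block, 50 x 50 x 30 mm high, 0.6 kg, with a vertical hole like the lock hole (11 mm across, 22 mm deep) in the middle, in which the pin stands at first. Origin: centre of its underside.
- pin: Steel lock pin, 76 mm long, 60 g: shank 9 mm across, 44 mm long, chamfered tip, then a round head 16 mm across, 32 mm tall, to grip. Origin: centre of the tip's end face; z points along the pin to the head. In the stand and in the lock hole alike its tip rests 8 mm above the table, so the head spans z = 52 to 84 mm.
- heart: Ivory heart mould, 50 x 55 x 44 mm, loose bystander. Origin: centre of its underside.
- clover: Ivory three-lobed mould, 56 x 61 x 42 mm, loose bystander. Origin: centre of its underside.
- bottle: Small brown dropper bottle, 29 mm across, 72 mm high, loose bystander. Origin: centre of its underside.
- bar1: Cast soap bar, a cream block 34 (its x) x 40 (its y) x 46 mm high with a slightly raised panel on top, about 70 g, friction about 0.6. Origin: centre of its underside, z up. Starts upright in cavity 1 of the fixture, standing 26 mm out of it. May be absent.
- bar2: Cast soap bar, a cream block 34 (its x) x 40 (its y) x 46 mm high with a slightly raised panel on top, about 70 g, friction about 0.6. Origin: centre of its underside, z up. Starts upright in cavity 2 of the fixture, standing 26 mm out of it. May be absent.
- bar3: Cast soap bar, a cream block 34 (its x) x 40 (its y) x 46 mm high with a slightly raised panel on top, about 70 g, friction about 0.6. Origin: centre of its underside, z up. Starts upright in cavity 3 of the fixture, standing 26 mm out of it. May be absent.
- bar4: Cast soap bar, a cream block 34 (its x) x 40 (its y) x 46 mm high with a slightly raised panel on top, about 70 g, friction about 0.6. Origin: centre of its underside, z up. Starts upright in cavity 4 of the fixture, standing 26 mm out of it. May be absent.
Things that resemble listed ones, but are neither listed nor needed, are in the scene too. What is shaped like the bar1 but blue or pink is not meant.

How it is judged (in metres and radians):
On the way, in this order (a step that is already met when the one before it is completed fails the run):
1. the lever is in the release notch (value of joint lever between 1.1 and 1.3 rad), for 0.3 s.
2. every bar stands upright on the tray's floor (x of bar1 in the frame of tray between -0.07 and 0.07 m and y of bar1 in the frame of tray between -0.056 and 0.056 m and z of bar1 in the frame of tray between 0 and 0.012 m and angle between each of bar1, bar2, bar3, bar4's own z axis and vertical below 0.15 rad and x of bar2 in the frame of tray between -0.07 and 0.07 m and y of bar2 in the frame of tray between -0.056 and 0.056 m and z of bar2 in the frame of tray between 0 and 0.012 m and x of bar3 in the frame of tray between -0.07 and 0.07 m and y of bar3 in the frame of tray between -0.056 and 0.056 m and z of bar3 in the frame of tray between 0 and 0.012 m and x of bar4 in the frame of tray between -0.07 and 0.07 m and y of bar4 in the frame of tray between -0.056 and 0.056 m and z of bar4 in the frame of tray between 0 and 0.012 m), for 0.2 s.
3. the lever is back in the clamp notch (value of joint lever between -0.1 and 0.1 rad), for 0.3 s.
At the end, for the whole second after the job is handed in: The lever is within 0.1 rad of the clamp notch; every bar present stands upright (within 0.15 rad) on the tray's floor, inside its rim, at rest; the pin is upright (0.2 rad) in the lock hole, its tip at least 18 mm below the mouth and within 4 mm of its axis, at rest (all of step 2 and all of step 3 and linear speed of each of bar1, bar2, bar3, bar4, pin below 0.02 m/s and horizontal distance between pin and lock_hole below 0.004 m and z of pin in the frame of lock_hole below -0.018 m and angle between pin's own z axis and vertical below 0.2 rad); the robot touches nothing.
It fails at once if a loose bystander (heart mould, clover mould or bottle) is pushed more than 4 cm or knocked over (distance of any of heart, clover, bottle from where it was at the start of the episode above 0.04 m or angle between any of heart, clover, bottle's own z axis and vertical above 0.5 rad).
Of bar1, bar2, bar3, bar4 only 3 to 4 are there at a start; the rules pass over those that are not, and their reading is None.
At some moment in a run one of tray, stand may be knocked a few centimetres aside while the robot is not near it.
It also fails if it takes over 200 s, if anything falls off the work surface, if the arm or the gripper's body presses on something with over 40 N, if the wrist force passes 120 N, or if a joint passes its speed limit or range.

## Robot

A 6-joint arm with a two-finger parallel gripper is mounted at the origin on a cart in front of the work surface, level with it; the furniture and walls round the work are solid. World frame = base frame: x ahead of the robot, y to its left, z up, the work surface at z = 0. Lengths are in mm, angles in rad, forces in N, time in s.
With the tool pointing down it reaches from about 275 to 750 mm from the base axis. Payload 10.2 kg.
Tool frame: the origin (TCP) lies on the centre line of the jaws, within the pads' length; the fingertips stand 17 mm ahead of it and the grasp point (between the pads) lies 2 mm behind it; z points along the fingers, y is the line along which they close (so a half turn about z gives the same grasp; the last joint's range is limited). The gripper opens to 85 mm and grips with 20 to 120 N. Pads are 22 mm wide; open, the fingers measure 114 mm over their backs; the gripper's body (76 mm by 85 mm) begins 54 mm behind the grasp point. The pads swing forward as they close: fully open they stand 13 mm farther back than shut.
Start: joints at [1.07, 0.313, 1.498, -0, 1.331, -0.223], TCP at [143.989, 504.875, 248.294] pointing down, gripper open.
Joint ranges: [-2.94, 2.94], [-0.97, 2.17], [0.19, 2.56], [-1.23, 4.37], [0.02, 3.11], [-2.88, 2.88]. Speed limits (rad/s): [2.39, 2.39, 3.01, 3.14, 3.14, 3.14].

## Interface

Orientations are given as a unit quaternion [w, x, y, z].
In Python, from rig import ctrl gives the robot as it stands. The module is installed in compiled form; this text tells all that it offers.
- The arm moves only by the shell command python3 -m jog 'ROWS' [FORCE]. ROWS is JSON, a list of rows, each an object with "delta_pos": the shift along the world's x, y, z in mm, a list of three; "angular": the turn, a rotation vector about the world's x, y, z in rad, a list of three; "fingers": the opening, from 0 (shut) to 1 (fully open). In form: [{"delta_pos": [tx, ty, tz], "angular": [rx, ry, rz], "fingers": fingers}, ...]. A call has 1 to 10 rows; each row is the pose to reach, as a shift and turn from the pose commanded when the call began; what a row does not reach only later rows make up. A row lasts 1/8 s, in which the tool goes at most 62.5 mm and 10.7 degrees, less where a joint would pass 70% of its speed; a pose out of reach is approached as far as the arm can. A call with a gripper value outside its range is refused whole. The fingers move at their own pace and stop on an object; FORCE is the grip in N (left out, the last holds). Time passes only in rows, so rows that repeat a pose let the fingers close. It gives the time, the measured TCP pose, the force, the opening and the grip force at its end, in the units of the state.
- ctrl.sense(): the state, without advancing time (a new reading comes with each control period).
- ctrl.capture(name): name is "scene" or "top" or "wrist"; returns a dict with "pixels" (420x560x3 uint8, blue, green, red), "fx", "fy", "cx", "cy" (pixels), "R" (3x3) and "t" (3): a world point X has camera coordinates R X + t. Camera axes: x right, y down, z forward; pixel columns grow to the right and rows downward; lengths in mm; the calibration is good to about 2 mm. A picture is of the moment at which its call begins. There is no depth.
- ctrl.finish_job(): hands the job in; it is judged then, once.
The state is a dict: "time_s": time; "joints": joint angles; "dq": joint speeds; "tau": joint torques, N m; "eef_pos": TCP position; "ee_rot": TCP orientation; "force": force on the tool from outside, world axes, zero at the start; "wrist_torque": the same for the moment, N m; "grip_width": opening from 0.0 (shut) to 1.0 (fully open); "grip_force": force on a finger pad.
Only numpy, scipy, OpenCV 4.12 (cv2) and the standard library are available. Lean on these libraries where they do the work, as an engineer would, in place of code of your own. Each camera call takes 0.05 s, during which the arm holds its last target. There are 200 camera calls.

## Working session

There is one attempt and no reset: what is moved stays moved. The work goes in short steps, Python scripts to look and compute and a shell command to move; the robot and the scene stay as the last step left them, time stands still between calls to the robot, and variables do not carry over. Pictures are saved under pics/ and viewed, at most 14 in all, crops included, and the job is handed in when it is done.

```bash
mkdir -p pics
cat > h.py <<'E'
import numpy as np, cv2
from rig import ctrl
def cap(n,f=None):
    c=ctrl.capture(n); c={k:(np.array(v) if k in('pixels','R','t') else v) for k,v in c.items()}
    if f: cv2.imwrite('pics/'+f,c['pixels'])
    return c
def ray(c,u,v,z):
    d=c['R'].T@np.array([(u-c['cx'])/c['fx'],(v-c['cy'])/c['fy'],1.]); o=-c['R'].T@c['t']
    return o+d*(z-o[2])/d[2]
def proj(c,X):
    p=c['R']@np.array(X,float)+c['t']; return np.array([p[0]/p[2]*c['fx']+c['cx'],p[1]/p[2]*c['fy']+c['cy']])
E
python3 - <<'E'
from h import *
import pickle
for n in('top','scene','wrist'):
    c=cap(n,n+'0.png'); pickle.dump(c,open(n+'0.pkl','wb')); print(n,c['fx'],(-c['R'].T@c['t']).round(),c['R'].round(2).tolist())
print(ctrl.sense())
E
```

```text
top 519.0790985121944 [ 259.   -5. 1611.] [[0.02, -1.0, 0.01], [-0.98, -0.02, -0.2], [0.2, -0.0, -0.98]]
scene 498.79458360613137 [ 17. 517. 987.] [[-0.68, -0.73, 0.0], [-0.57, 0.53, -0.63], [0.46, -0.43, -0.78]]
wrist 368.5799966124789 [ 75. 524. 373.] [[0.27, 0.96, -0.0], [0.92, -0.26, 0.28], [0.27, -0.08, -0.96]]
{'time_s': 0.15, 'joints': array([ 1.06958897e+00,  3.13371599e-01,  1.49823421e+00, -1.45245467e-05,
        1.33099095e+00, -2.23393170e-01]), 'dq': array([ 5.35593207e-04, -1.21976102e-03, -3.38294962e-03,  1.93749176e-03,
       -1.33003211e-03, -3.07989812e-06]), 'tau': array([ 1.91316001e-03, -4.12369823e+01, -2.59791917e+01, -1.79011627e-04,
        3.28661976e-03, -1.78816492e-05]), 'eef_pos': array([143.91411613, 504.71895806, 247.85155132]), 'ee_rot': array([-1.71345517e-04,  1.38459091e-01,  9.90368027e-01, -4.71963100e-04]), 'force': array([-0.40399172,  0.30083574,  0.19291285]), 'wrist_torque': array([-0.05373315,  0.04961822, -0.05606787]), 'grip_force': 0.0, 'grip_width': 0.9981141972620776}
```

View pics/top0.png

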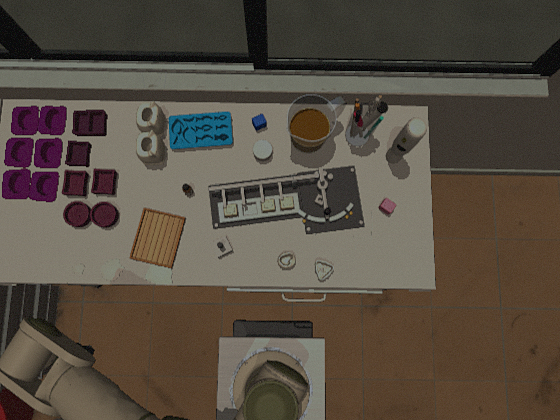

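View pics/scene0.png

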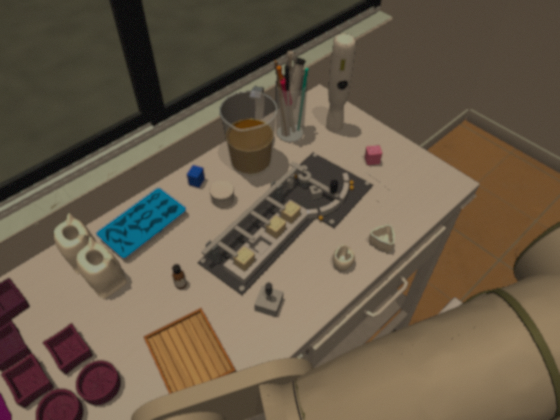

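The top view shows the fixture around (285,205), with cream bars at (231,210), (267,205) and (287,202) and an empty cavity at (250,208). The lever is at (325,195), the tray at (158,237), and the stand with the pin at (224,245). The bottle is at (187,189), the heart at (287,260) and the clover at (323,269).

Possible mix-ups: the blue block (260,122) and pink block (387,206) look like bars but are not wanted. The bottles at (148,130) are also not wanted. I'll check with a close crop.

Run:
```python
from h import *
t=cv2.imread('pics/top0.png')[155:285,120:370]; s=cv2.imread('pics/scene0.png')[150:330,190:390]
g=lambda a:(255*(a/255.)**.6).astype('uint8')
cv2.imwrite('pics/c1.png',g(cv2.resize(t,None,fx=3.2,fy=3.2,interpolation=2)))
cv2.imwrite('pics/c2.png',g(cv2.resize(s,None,fx=3.2,fy=3.2,interpolation=2)))
```

```text
(no output)
```

View pics/c1.png

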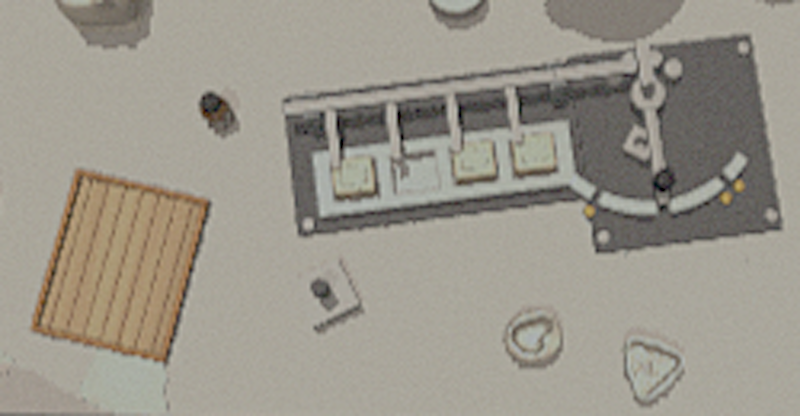

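View pics/c2.png

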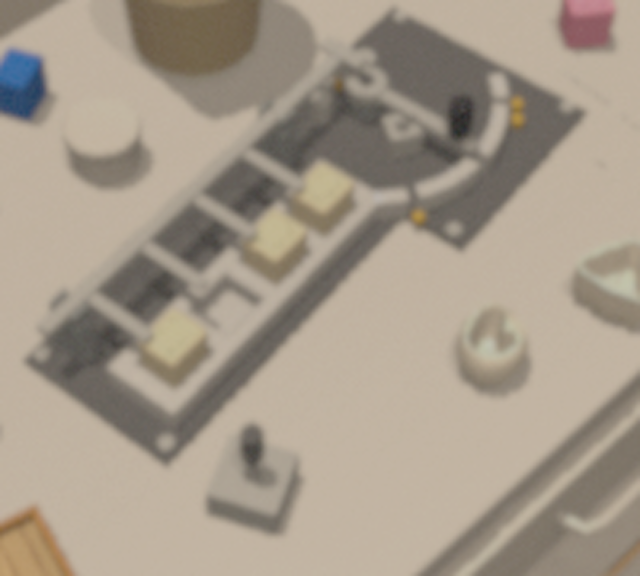

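Crop 1 shows block corners near (314,152), (570,122), (320,215) and (575,187), with the empty cavity at (415,172). The knob is at (663,180), between the one-stud notch (590,200) and the two-stud notch (732,185). The pin head is at (320,288). Crop 2 confirms three cream bars and the same lever position. Next I'll get coarse metric positions.

Run:
```python
from h import *
import pickle
c=pickle.load(open('top0.pkl','rb'));s=pickle.load(open('scene0.pkl','rb'))
P=lambda u,v,z:ray(c,120+u/3.2,155+v/3.2,z)
S=lambda u,v,z:ray(s,190+u/3.2,150+v/3.2,z)
B=[P(314,152,26),P(570,122,26),P(320,215,26),P(575,187,26)]
print('block',np.round(B),np.mean(B,0).round(1))
hub=P(648,95,45);print('hub',hub,'S',S(366,83,45))
print('knob',P(663,178,77),S(460,103,77))
cen=np.mean(B,0); v=hub-cen; a=np.arctan2(v[1],v[0])-np.arctan2(-205,45);print('yaw',a)
hsv=cv2.cvtColor(c['pixels'],cv2.COLOR_BGR2HSV)
for n,cc,lo,hi in(('top',c,(20,45,110),(35,255,255)),('scene',s,(20,60,110),(35,255,255))):
    m=cv2.inRange(cv2.cvtColor(cc['pixels'],cv2.COLOR_BGR2HSV),lo,hi)
    n_,_,st,ce=cv2.connectedComponentsWithStats(m)
    for i in range(1,n_):
        if st[i,4]>30: print(n,st[i],ce[i].round(1),ray(cc,*ce[i],52).round(1))
T=[P(80,170,15),P(210,202,15),P(165,360,15),P(33,328,15)];print('tray',np.round(T),np.mean(T,0).round(1))
print('pin',P(320,288,84),'S',S(252,435,84))
print('stand',S(253,485,30), [S(*q,30).round() for q in((247,440),(298,460),(265,515),(208,480))])
print('heart',P(534,335,44),'clover',P(652,366,42),'bottle',P(212,103,72))
```

```text
block [[555. 175.  26.]
 [589. -74.  26.]
 [494. 167.  26.]
 [525. -79.  26.]] [540.7  47.2  26. ]
hub [ 612.92373011 -147.95706665   45.        ] S [ 610.19537255 -141.9190851    45.        ]
knob [ 526.19303933 -158.94687621   77.        ] [ 525.74626321 -157.64412631   77.        ]
yaw 0.13835901636754921
scene [140 140  37  22  49] [157.2 150.9] [939.   86.3  52. ]
scene [ 93 167  37  22  50] [110.6 177.7] [938.6 229.3  52. ]
scene [ 39 201  32  19  43] [ 54.1 210.2] [938.  385.8  52. ]
scene [284 201  15  15 140] [290.9 208. ] [553.  -37.4  52. ]
scene [ 62 213  25  35 163] [ 74.6 227.9] [855.8 376.3  52. ]
scene [269 216  17  16 162] [276.2 222.7] [544.3  19.5  52. ]
scene [370 224  19  12  39] [378.  228.9] [ 368.  -142.9   52. ]
scene [388 226   6  19  37] [391.1 236.6] [ 332.7 -147.7   52. ]
scene [ 54 233  17  16  31] [ 60.1 242. ] [841.7 420.9  52. ]
scene [ 76 237  18  37 106] [ 85.3 252.7] [775.8 393.5  52. ]
scene [ 93 243  19  29 115] [102.7 255.6] [742. 369.  52.]
scene [236 247  17  17 178] [243.8 254.8] [527.2 135.4  52. ]
scene [335 249  19  14  76] [346.2 255.9] [367.8 -31.4  52. ]
tray [[536. 403.  15.]
 [506. 275.  15.]
 [353. 310.  15.]
 [382. 438.  15.]] [444.4 356.6  15. ]
pin [417.26011548 157.82695936  84.        ] S [415.42364679 161.3770779   84.        ]
stand [410.31638381 165.79432834  30.        ] [array([439., 145.,  30.]), array([403., 130.,  30.]), array([388., 175.,  30.]), array([434., 185.,  30.])]
heart [380.34422397 -40.44033116  44.        ] clover [ 353.26722256 -151.45949838   42.        ] bottle [592.34598669 267.80903375  72.        ]
```

```bash
python3 -m jog '[{"delta_pos":[200,-277,0],"angular":[0,0,-0.6],"fingers":1},{"delta_pos":[200,-277,0],"angular":[0,0,-0.6],"fingers":1},{"delta_pos":[200,-277,0],"angular":[0,0,-0.6],"fingers":1},{"delta_pos":[396,-555,10],"angular":[0,0,-1.155],"fingers":1},{"delta_pos":[396,-555,10],"angular":[0,0,-1.155],"fingers":1},{"delta_pos":[396,-555,10],"angular":[0,0,-1.155],"fingers":1},{"delta_pos":[396,-555,10],"angular":[0,0,-1.155],"fingers":1},{"delta_pos":[396,-555,10],"angular":[0,0,-1.155],"fingers":1},{"delta_pos":[396,-555,10],"angular":[0,0,-1.155],"fingers":1},{"delta_pos":[396,-555,10],"angular":[0,0,-1.155],"fingers":1}]'
python3 -m jog '[{"delta_pos":[0,0,0],"angular":[0,0,0],"fingers":1},{"delta_pos":[0,0,0],"angular":[0,0,0],"fingers":1},{"delta_pos":[0,0,0],"angular":[0,0,0],"fingers":1},{"delta_pos":[0,0,0],"angular":[0,0,0],"fingers":1}]'
python3 - <<'E'
from h import *
import pickle
c=cap('wrist','w1.png');pickle.dump(c,open('w1.pkl','wb'))
E
```

```text
time_s: 1.4
eef_pos: [507.9, -5.7, 257.1]
ee_rot: [-0.0, 0.657, 0.754, 0.0]
force: [0.7, -0.1, 0.7]
grip_width: 1.002
grip_force: 0.0
time_s: 1.9
eef_pos: [506.8, -2.9, 257.4]
ee_rot: [0.0, 0.656, 0.755, 0.0]
force: [0.4, -0.1, 0.0]
grip_width: 1.0
grip_force: 0.0
```

View pics/w1.png

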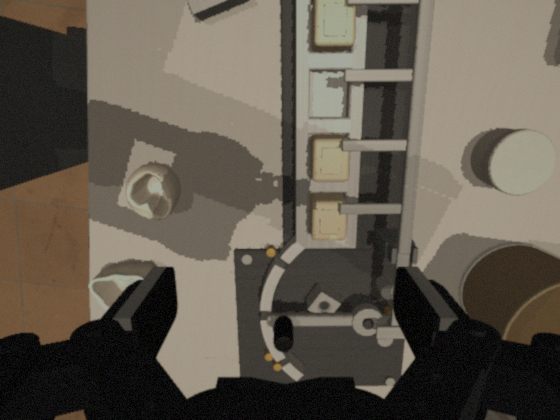

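The wrist view shows hub (366,322), knob (284,332), lock boss (323,300), bar 1 (328,220), bar 2 (330,160), the empty cavity (328,94) and bar 4 (335,22). The single stud is at (271,252), the two studs at (270,357) and (278,367). Now to fit the fixture pose.

Run:
```python
from h import *
import pickle
c=pickle.load(open('w1.pkl','rb'))
a=.138;cx,cy=541,48
F=lambda x,y,z:[cx+x*np.cos(a)-y*np.sin(a),cy+x*np.sin(a)+y*np.cos(a),z]
for n,p in dict(hub=(45,-205,45),blk_nr=(-31,-125,26),blk_fr=(31,-125,26),b1=(0,-87,52),b2=(0,-29,52),b4=(0,87,52),cav3a=(-18.5,7.5,26),cav3b=(-18.5,50.5,26),hole=(0,-192,30)).items(): print(n,proj(c,F(*p)).round(1))
g=(255*(c['pixels'][0:400,200:440]/255.)**.6).astype('uint8')
cv2.imwrite('pics/w1c.png',cv2.resize(g[55:355],None,fx=2,fy=2,interpolation=2)) 
print(ray(c,284,322,77),ray(c,366,322,45))
```

```text
hub [367.  324.3]
blk_nr [295.3 246.9]
blk_fr [354.7 247. ]
b1 [329.1 220.4]
b2 [331.4 159.6]
b4 [336.7  18. ]
cav3a [309.9 116.5]
cav3b [310.8  68. ]
hole [323.4 305.6]
[ 523.70533237 -136.96752478   77.        ] [ 612.15703159 -146.28144785   45.        ]
```

View pics/w1c.png

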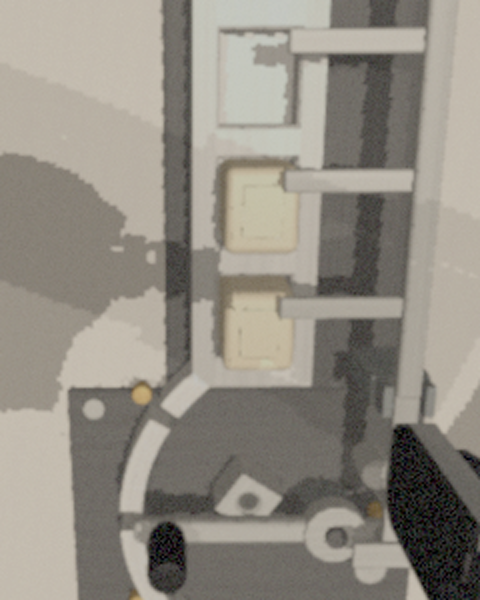

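Everything agrees with the projected fixture pose (541, 48, yaw 0.138) to about 1 px: hub (368,322), hole (324,305), empty cavity corner (310,117). I'll push the knob from its +y side with shut fingers, from about (521,-136) to (545,-190).

```bash
python3 -m jog '[{"delta_pos":[14,-60,-50],"angular":[0,0,0],"fingers":0},{"delta_pos":[14,-113,-90],"angular":[0,0,0],"fingers":0},{"delta_pos":[14,-113,-120],"angular":[0,0,0],"fingers":0},{"delta_pos":[14,-113,-150],"angular":[0,0,0],"fingers":0},{"delta_pos":[14,-113,-180],"angular":[0,0,0],"fingers":0},{"delta_pos":[14,-113,-195],"angular":[0,0,0],"fingers":0},{"delta_pos":[14,-113,-195],"angular":[0,0,0],"fingers":0},{"delta_pos":[14,-113,-195],"angular":[0,0,0],"fingers":0}]'
```

```text
time_s: 2.95
eef_pos: [521.7, -116.9, 63.3]
ee_rot: [0.001, 0.657, 0.754, 0.0]
force: [-0.3, 0.3, 0.1]
grip_width: -0.002
grip_force: 0.0
```

```bash
python3 -m jog '[{"delta_pos":[-1,-19,0],"angular":[0,0,0],"fingers":0},{"delta_pos":[4,-41,0],"angular":[0,0,0],"fingers":0},{"delta_pos":[8,-49,0],"angular":[0,0,0],"fingers":0},{"delta_pos":[12,-57,0],"angular":[0,0,0],"fingers":0},{"delta_pos":[18,-65,0],"angular":[0,0,0],"fingers":0},{"delta_pos":[24,-73,0],"angular":[0,0,0],"fingers":0},{"delta_pos":[24,-73,0],"angular":[0,0,0],"fingers":0},{"delta_pos":[22,-60,0],"angular":[0,0,0],"fingers":0},{"delta_pos":[10,0,100],"angular":[0,0,0],"fingers":0},{"delta_pos":[0,110,190],"angular":[0,0,0],"fingers":1}]'
python3 -m jog '[{"delta_pos":[0,0,0],"angular":[0,0,0],"fingers":1},{"delta_pos":[0,0,0],"angular":[0,0,0],"fingers":1},{"delta_pos":[0,0,0],"angular":[0,0,0],"fingers":1},{"delta_pos":[0,0,0],"angular":[0,0,0],"fingers":1}]'
python3 - <<'E'
from h import *
import pickle
c=cap('wrist','w2.png');pickle.dump(c,open('w2.pkl','wb'))
a=.138;cx,cy=541,48
F=lambda x,y,z:[cx+x*np.cos(a)-y*np.sin(a),cy+x*np.sin(a)+y*np.cos(a),z]
for a_ in(.6,1.2):print(proj(c,F(45-90*np.cos(a_-.6),-205-90*np.sin(a_-.6),77)).round())
print('tab1 end rel',proj(c,F(8,-58,60)).round(),proj(c,F(0,-87,52)).round())
E
```

```text
time_s: 4.2
eef_pos: [531.6, -99.6, 160.9]
ee_rot: [0.001, 0.657, 0.754, 0.0]
force: [0.5, 0.3, -0.2]
grip_width: 0.196
grip_force: 0.0
time_s: 4.7
eef_pos: [531.4, -101.0, 158.4]
ee_rot: [-0.001, 0.657, 0.754, -0.0]
force: [0.2, 0.7, 0.5]
grip_width: 0.998
grip_force: 0.0
[263. 309.]
[288. 375.]
tab1 end rel [353.  65.] [336. 117.]
```

View pics/w2.png

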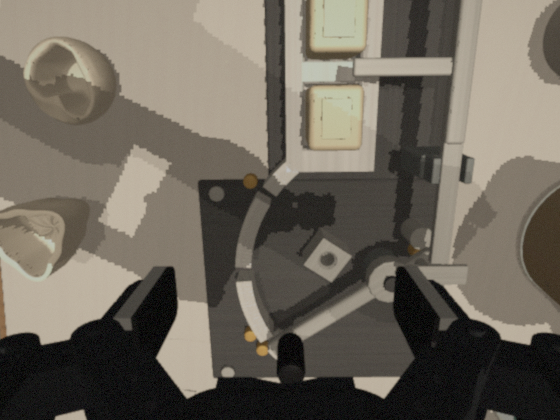

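The lever is now in the release notch, with the arm pointing to the two studs (250,336)/(262,350). The tab ends over the gap at (355,67), and bar 1 is at (336,118) as predicted. Grasping bar 1.

```bash
python3 -m jog '[{"delta_pos":[11,32,0],"angular":[0,0,0],"fingers":0.7},{"delta_pos":[21.5,62.5,-10],"angular":[0,0,0],"fingers":0.7},{"delta_pos":[21.5,62.5,-10],"angular":[0,0,0],"fingers":0.7},{"delta_pos":[21.5,62.5,-50],"angular":[0,0,0],"fingers":0.7},{"delta_pos":[21.5,62.5,-85],"angular":[0,0,0],"fingers":0.7},{"delta_pos":[21.5,62.5,-113],"angular":[0,0,0],"fingers":0.7},{"delta_pos":[21.5,62.5,-113],"angular":[0,0,0],"fingers":0.7},{"delta_pos":[21.5,62.5,-113],"angular":[0,0,0],"fingers":0.7}]' 30
python3 -m jog '[{"delta_pos":[0,0,0],"angular":[0,0,0],"fingers":0.2},{"delta_pos":[0,0,0],"angular":[0,0,0],"fingers":0.2},{"delta_pos":[0,0,0],"angular":[0,0,0],"fingers":0.2},{"delta_pos":[0,0,0],"angular":[0,0,0],"fingers":0.2},{"delta_pos":[0,0,0],"angular":[0,0,0],"fingers":0.2}]' 30
```

```text
time_s: 5.75
eef_pos: [553.7, -38.6, 47.5]
ee_rot: [0.001, 0.657, 0.754, 0.0]
force: [0.6, -0.1, -0.2]
grip_width: 0.698
grip_force: 0.0
time_s: 6.38
eef_pos: [553.8, -38.3, 47.5]
ee_rot: [0.001, 0.657, 0.754, 0.0]
force: [-0.7, -0.5, 6.5]
grip_width: 0.389
grip_force: 30.4
```

```bash
python3 -m jog '[{"delta_pos":[0,0,15],"angular":[0,0,0],"fingers":0.2},{"delta_pos":[0,0,30],"angular":[0,0,0],"fingers":0.2},{"delta_pos":[0,0,50],"angular":[0,0,0],"fingers":0.2},{"delta_pos":[0,0,80],"angular":[0,0,0],"fingers":0.2},{"delta_pos":[0,0,110],"angular":[0,0,0],"fingers":0.2},{"delta_pos":[0,0,110],"angular":[0,0,0],"fingers":0.2}]'
cat > tray.py <<'E'
from h import *
def tray():
    c=cap('top'); hsv=cv2.cvtColor(c['pixels'],cv2.COLOR_BGR2HSV)
    m=cv2.inRange(hsv,(8,90,60),(22,255,255)); m[:, 240:]=0; m[:190]=0
    m=cv2.morphologyEx(m,cv2.MORPH_CLOSE,np.ones((15,15)))
    k=max(cv2.findContours(m,0,1)[0],key=cv2.contourArea)
    P=np.array([ray(c,*q,15)[:2] for q in k[:,0]],np.float32)
    return cv2.minAreaRect(P)
def stand():
    c=cap('top'); return c
if __name__=='__main__': print(tray())
E
python3 tray.py
```

```text
time_s: 7.12
eef_pos: [554.0, -38.2, 159.1]
ee_rot: [0.002, 0.657, 0.754, 0.001]
force: [0.2, -0.1, -0.7]
grip_width: 0.392
grip_force: 30.6
((109.58495330810547, 437.82659912109375), (383.994384765625, 611.485107421875), 0.7975062727928162)
```

```bash
sed -i 's/m\[:190\]=0/m[:190]=0; m[285:]=0/; s/(8,90,60)/(8,110,60)/' tray.py
python3 - <<'E'
from tray import *
c=cap('top');hsv=cv2.cvtColor(c['pixels'],cv2.COLOR_BGR2HSV);print(hsv[237,150:170:4].tolist(),hsv[270,100].tolist(),hsv[200,200].tolist())
print(tray())
E
```

```text
[[20, 119, 129], [20, 111, 131], [15, 121, 116], [16, 129, 130], [16, 132, 131]] [23, 33, 131] [21, 36, 133]
((445.4041748046875, 360.32769775390625), (132.88880920410156, 161.25448608398438), 77.67720794677734)
```

```bash
python3 -m jog '[{"delta_pos":[-50,124,0],"angular":[0,0,-0.12],"fingers":0.2},{"delta_pos":[-100,248,0],"angular":[0,0,-0.24],"fingers":0.2},{"delta_pos":[-150,372,0],"angular":[0,0,-0.354],"fingers":0.2},{"delta_pos":[-150,372,0],"angular":[0,0,-0.354],"fingers":0.2},{"delta_pos":[-150,372,0],"angular":[0,0,-0.354],"fingers":0.2},{"delta_pos":[-150,372,0],"angular":[0,0,-0.354],"fingers":0.2},{"delta_pos":[-150,372,0],"angular":[0,0,-0.354],"fingers":0.2},{"delta_pos":[-150,372,0],"angular":[0,0,-0.354],"fingers":0.2},{"delta_pos":[-150,372,0],"angular":[0,0,-0.354],"fingers":0.2},{"delta_pos":[-150,372,0],"angular":[0,0,-0.354],"fingers":0.2}]'
python3 - <<'E'
from h import *
c=cap('wrist','w3.png')
E
```

```text
time_s: 8.52
eef_pos: [403.6, 333.1, 156.1]
ee_rot: [-0.0, 0.78, 0.626, -0.0]
force: [-0.6, 0.2, -0.7]
grip_width: 0.395
grip_force: 30.6
```

View pics/w3.png

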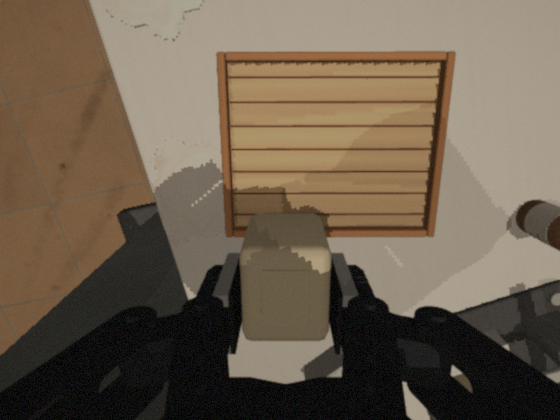

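The wrist view shows the bar held at (287,280) and square with the tray. The tray's outer corners are at (218,53), (454,53), (436,237) and (227,238). Quick ray check before lowering.

Run:
```python
from h import *
c=cap('wrist')
P=np.array([ray(c,*q,15)[:2] for q in((218,53),(454,53),(436,237),(227,238))]);print(P.round(),P.mean(0),cv2.minAreaRect(P.astype('float32')))
```

```text
[[380. 440.]
 [535. 405.]
 [510. 276.]
 [352. 310.]] [444.22880251 357.5548225 ] ((444.9440612792969, 357.2620849609375), (133.24020385742188, 161.7787628173828), 77.61608123779297)
```

```bash
python3 -m jog '[{"delta_pos":[0,0,-50],"angular":[0,0,0],"fingers":0.2},{"delta_pos":[0,0,-80],"angular":[0,0,0],"fingers":0.2},{"delta_pos":[0,0,-100],"angular":[0,0,0],"fingers":0.2},{"delta_pos":[0,0,-108],"angular":[0,0,0],"fingers":0.2},{"delta_pos":[0,0,-109],"angular":[0,0,0],"fingers":0.2},{"delta_pos":[0,0,-109],"angular":[0,0,0],"fingers":0.2}]'
```

```text
time_s: 9.38
eef_pos: [403.6, 334.1, 48.1]
ee_rot: [0.0, 0.779, 0.627, 0.001]
force: [0.8, -0.5, -0.9]
grip_width: 0.387
grip_force: 30.6
```

```bash
python3 -m jog '[{"delta_pos":[0,0,-2],"angular":[0,0,0],"fingers":0.2},{"delta_pos":[0,0,-2],"angular":[0,0,0],"fingers":0.2},{"delta_pos":[0,0,-2],"angular":[0,0,0],"fingers":0.6},{"delta_pos":[0,0,-2],"angular":[0,0,0],"fingers":0.6},{"delta_pos":[0,0,-2],"angular":[0,0,0],"fingers":0.6},{"delta_pos":[0,0,30],"angular":[0,0,0],"fingers":0.6},{"delta_pos":[0,0,80],"angular":[0,0,0],"fingers":0.6},{"delta_pos":[0,0,110],"angular":[0,0,0],"fingers":0.7},{"delta_pos":[70,-150,112],"angular":[0,0,0.18],"fingers":0.7},{"delta_pos":[141,-314.5,112],"angular":[0,0,0.354],"fingers":0.7}]'
python3 -m jog '[{"delta_pos":[50,-120,0],"angular":[0,0,0],"fingers":0.7},{"delta_pos":[50,-120,0],"angular":[0,0,0],"fingers":0.7}]'
```

```text
time_s: 10.62
eef_pos: [450.5, 231.7, 158.6]
ee_rot: [0.0, 0.664, 0.748, 0.0]
force: [1.6, 0.4, -0.2]
grip_width: 0.702
grip_force: 0.0
time_s: 10.88
eef_pos: [498.6, 115.5, 158.3]
ee_rot: [0.0, 0.666, 0.746, 0.0]
force: [1.4, 0.3, 0.0]
grip_width: 0.698
grip_force: 0.0
```

```bash
python3 -m jog '[{"delta_pos":[23,-48,0],"angular":[0,0,0.026],"fingers":0.7},{"delta_pos":[46.5,-96,0],"angular":[0,0,0.026],"fingers":0.7},{"delta_pos":[46.5,-96,0],"angular":[0,0,0.026],"fingers":0.7},{"delta_pos":[46.5,-96,0],"angular":[0,0,0.026],"fingers":0.7}]'
python3 - <<'E'
from h import *
a=.138;F=lambda x,y,z:[541+x*np.cos(a)-y*np.sin(a),48+x*np.sin(a)+y*np.cos(a),z]
c=cap('wrist','w4.png');
for p in((0,-29,52),(0,87,52),(8,0,60)):print(proj(c,F(*p)))
from tray import tray;print(tray())
E
```

```text
time_s: 11.38
eef_pos: [544.3, 21.7, 158.0]
ee_rot: [-0.0, 0.657, 0.754, -0.0]
force: [-0.5, -0.4, 0.7]
grip_width: 0.701
grip_force: 0.0
[287.04205727 213.22186635]
[287.32004906  19.4302301 ]
[300.13995966 172.28208281]
((445.4326477050781, 360.4289855957031), (132.8287811279297, 161.4202880859375), 77.8537368774414)
```

View pics/w4.png

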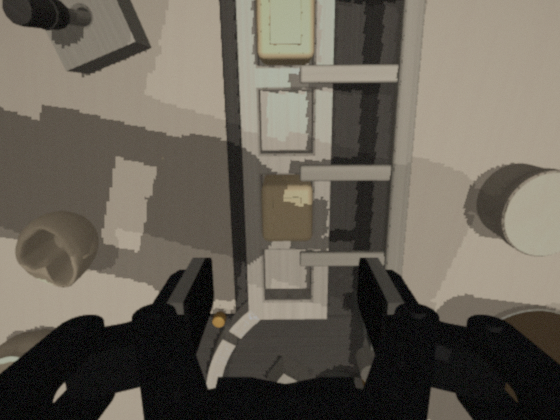

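Cavity 1 is empty at (287,268), and bar 2 sits at (287,208), centred between the tabs at v=172 and v=258. The tray has not moved. Going down on bar 2.

```bash
python3 -m jog '[{"delta_pos":[1,-2,-10],"angular":[0,0,0],"fingers":0.7},{"delta_pos":[1,-2,-50],"angular":[0,0,0],"fingers":0.7},{"delta_pos":[1,-2,-85],"angular":[0,0,0],"fingers":0.7},{"delta_pos":[1,-2,-112],"angular":[0,0,0],"fingers":0.7},{"delta_pos":[1,-2,-112],"angular":[0,0,0],"fingers":0.7},{"delta_pos":[1,-2,-112],"angular":[0,0,0],"fingers":0.2},{"delta_pos":[1,-2,-112],"angular":[0,0,0],"fingers":0.2},{"delta_pos":[1,-2,-112],"angular":[0,0,0],"fingers":0.2},{"delta_pos":[1,-2,-112],"angular":[0,0,0],"fingers":0.2},{"delta_pos":[1,-2,-112],"angular":[0,0,0],"fingers":0.2}]' 30
```

```text
time_s: 12.72
eef_pos: [546.4, 19.3, 47.5]
ee_rot: [0.001, 0.657, 0.754, 0.001]
force: [-0.8, 1.3, 6.2]
grip_width: 0.391
grip_force: 31.3
```

```bash
python3 -m jog '[{"delta_pos":[0,0,15],"angular":[0,0,0],"fingers":0.2},{"delta_pos":[0,0,30],"angular":[0,0,0],"fingers":0.2},{"delta_pos":[0,0,50],"angular":[0,0,0],"fingers":0.2},{"delta_pos":[0,0,80],"angular":[0,0,0],"fingers":0.2},{"delta_pos":[0,0,110],"angular":[0,0,0],"fingers":0.2},{"delta_pos":[0,0,112],"angular":[0,0,0],"fingers":0.2},{"delta_pos":[-40,118,112],"angular":[0,0,-0.12],"fingers":0.2},{"delta_pos":[-40,118,112],"angular":[0,0,-0.12],"fingers":0.2}]'
python3 -m jog '[{"delta_pos":[-44,130,0],"angular":[0,0,-0.13],"fingers":0.2},{"delta_pos":[-44,130,0],"angular":[0,0,-0.13],"fingers":0.2},{"delta_pos":[-89,260,0],"angular":[0,0,-0.234],"fingers":0.2},{"delta_pos":[-89,260,0],"angular":[0,0,-0.234],"fingers":0.2},{"delta_pos":[-89,260,0],"angular":[0,0,-0.234],"fingers":0.2},{"delta_pos":[-89,260,0],"angular":[0,0,-0.234],"fingers":0.2},{"delta_pos":[-89,260,0],"angular":[0,0,-0.234],"fingers":0.2}]'
python3 - <<'E'
from h import *
c=cap('wrist','w5.png')
E
```

```text
time_s: 13.72
eef_pos: [504.7, 138.3, 157.7]
ee_rot: [-0.0, 0.702, 0.712, -0.0]
force: [1.0, 0.3, -0.1]
grip_width: 0.392
grip_force: 30.3
time_s: 14.6
eef_pos: [416.8, 396.5, 157.8]
ee_rot: [0.0, 0.78, 0.626, -0.001]
force: [0.2, -0.1, -0.7]
grip_width: 0.389
grip_force: 30.3
```

View pics/w5.png

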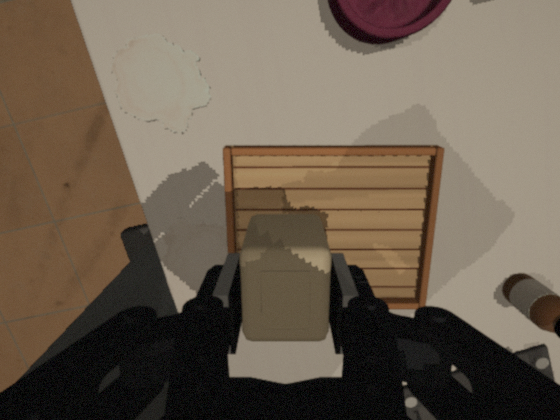

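Tray corners are at (226,147), (442,147) and (425,310), with the bar above the slot. Verify, then lower.

```bash
python3 - <<'E'
from h import *
c=cap('wrist')
for q in((226,147),(442,147),(425,310)): print(ray(c,*q,15).round())
E
python3 -m jog '[{"delta_pos":[0,0,-50],"angular":[0,0,0],"fingers":0.2},{"delta_pos":[0,0,-80],"angular":[0,0,0],"fingers":0.2}]'
```

```text
[382. 441.  15.]
[535. 407.  15.]
[508. 275.  15.]
time_s: 14.95
eef_pos: [416.6, 396.1, 76.5]
ee_rot: [-0.0, 0.78, 0.626, -0.001]
force: [0.3, -0.3, 0.1]
grip_width: 0.392
grip_force: 30.3
```

```bash
python3 -m jog '[{"delta_pos":[0,0,-22],"angular":[0,0,0],"fingers":0.2},{"delta_pos":[0,0,-29],"angular":[0,0,0],"fingers":0.2},{"delta_pos":[0,0,-30],"angular":[0,0,0],"fingers":0.2},{"delta_pos":[0,0,-30],"angular":[0,0,0],"fingers":0.2},{"delta_pos":[0,0,-30],"angular":[0,0,0],"fingers":0.6},{"delta_pos":[0,0,-30],"angular":[0,0,0],"fingers":0.6},{"delta_pos":[0,0,-30],"angular":[0,0,0],"fingers":0.6},{"delta_pos":[0,0,20],"angular":[0,0,0],"fingers":0.6},{"delta_pos":[0,0,70],"angular":[0,0,0],"fingers":0.7},{"delta_pos":[0,0,82],"angular":[0,0,0],"fingers":0.7}]'
python3 -m jog '[{"delta_pos":[0,0,6],"angular":[0,0,0],"fingers":0.7},{"delta_pos":[56,-131,6],"angular":[0,0,0.177],"fingers":0.7},{"delta_pos":[56,-131,6],"angular":[0,0,0.177],"fingers":0.7},{"delta_pos":[112.5,-262,6],"angular":[0,0,0.354],"fingers":0.7},{"delta_pos":[112.5,-262,6],"angular":[0,0,0.354],"fingers":0.7},{"delta_pos":[112.5,-262,6],"angular":[0,0,0.354],"fingers":0.7},{"delta_pos":[112.5,-262,6],"angular":[0,0,0.354],"fingers":0.7},{"delta_pos":[112.5,-262,6],"angular":[0,0,0.354],"fingers":0.7}]'
python3 tray.py
```

```text
time_s: 16.2
eef_pos: [417.5, 398.0, 163.5]
ee_rot: [0.0, 0.779, 0.627, 0.003]
force: [0.1, 0.0, -0.2]
grip_width: 0.696
grip_force: 0.0
time_s: 17.2
eef_pos: [528.5, 135.9, 165.2]
ee_rot: [-0.001, 0.657, 0.754, -0.001]
force: [-1.0, 0.6, -0.2]
grip_width: 0.702
grip_force: 0.0
((445.1949157714844, 360.3740539550781), (132.8557586669922, 161.64488220214844), 77.63959503173828)
```

```bash
python3 -m jog '[{"delta_pos":[1,-1.5,-20],"angular":[0,0,0],"fingers":0.7},{"delta_pos":[1,-1.5,-60],"angular":[0,0,0],"fingers":0.7},{"delta_pos":[1,-1.5,-95],"angular":[0,0,0],"fingers":0.7},{"delta_pos":[1,-1.5,-119],"angular":[0,0,0],"fingers":0.7},{"delta_pos":[1,-1.5,-119],"angular":[0,0,0],"fingers":0.7},{"delta_pos":[1,-1.5,-119],"angular":[0,0,0],"fingers":0.2},{"delta_pos":[1,-1.5,-119],"angular":[0,0,0],"fingers":0.2},{"delta_pos":[1,-1.5,-119],"angular":[0,0,0],"fingers":0.2},{"delta_pos":[1,-1.5,-119],"angular":[0,0,0],"fingers":0.2},{"delta_pos":[1,-1.5,-119],"angular":[0,0,0],"fingers":0.2}]' 30
python3 -m jog '[{"delta_pos":[0,0,15],"angular":[0,0,0],"fingers":0.2},{"delta_pos":[0,0,30],"angular":[0,0,0],"fingers":0.2},{"delta_pos":[0,0,50],"angular":[0,0,0],"fingers":0.2},{"delta_pos":[0,0,80],"angular":[0,0,0],"fingers":0.2},{"delta_pos":[0,0,110],"angular":[0,0,0],"fingers":0.2},{"delta_pos":[0,0,112],"angular":[0,0,0],"fingers":0.2},{"delta_pos":[0,0,112],"angular":[0,0,0],"fingers":0.2}]'
```

```text
time_s: 18.5
eef_pos: [530.2, 134.2, 48.5]
ee_rot: [0.0, 0.657, 0.754, 0.0]
force: [-3.8, 0.7, 5.9]
grip_width: 0.388
grip_force: 30.6
time_s: 19.38
eef_pos: [529.9, 133.8, 159.0]
ee_rot: [-0.0, 0.657, 0.754, -0.0]
force: [-0.4, 0.2, -1.2]
grip_width: 0.391
grip_force: 30.1
```

```bash
python3 -m jog '[{"delta_pos":[-12,54,0],"angular":[0,0,-0.09],"fingers":0.2},{"delta_pos":[-24,108,0],"angular":[0,0,-0.18],"fingers":0.2},{"delta_pos":[-36,162,0],"angular":[0,0,-0.27],"fingers":0.2},{"delta_pos":[-48,215.5,0],"angular":[0,0,-0.354],"fingers":0.2},{"delta_pos":[-48,215.5,0],"angular":[0,0,-0.354],"fingers":0.2},{"delta_pos":[-48,215.5,0],"angular":[0,0,-0.354],"fingers":0.2},{"delta_pos":[-48,215.5,0],"angular":[0,0,-0.354],"fingers":0.2}]'
python3 - <<'E'
from h import *
c=cap('wrist','w6.png')
from tray import tray;print(tray())
E
```

```text
time_s: 20.25
eef_pos: [482.5, 348.2, 158.9]
ee_rot: [-0.0, 0.78, 0.626, -0.0]
force: [0.2, -0.1, -0.7]
grip_width: 0.391
grip_force: 30.2
((441.73590087890625, 333.4267883300781), (77.83061218261719, 155.1209259033203), 78.00874328613281)
```

View pics/w6.png

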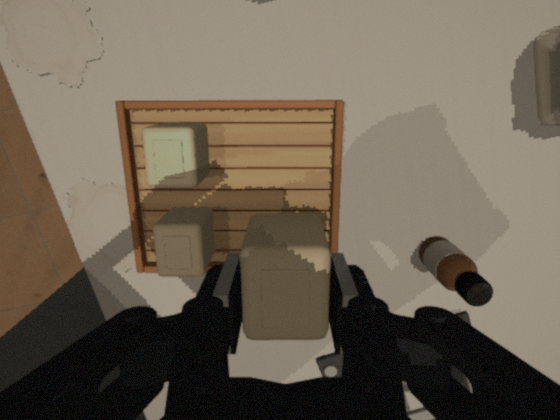

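The view shows two bars upright in the tray at (175,155) and (185,243). The tray corners are at (118,102) and (342,100), and the third bar is in the free half. Placing it.

```bash
python3 - <<'E'
from h import *
c=cap('wrist')
for q in((118,102),(342,100)): print(ray(c,*q,15).round())
E
python3 -m jog '[{"delta_pos":[-1,1,-50],"angular":[0,0,0],"fingers":0.2},{"delta_pos":[-1,1,-80],"angular":[0,0,0],"fingers":0.2}]'
```

```text
[381. 440.  15.]
[536. 407.  15.]
time_s: 20.65
eef_pos: [480.7, 349.6, 77.4]
ee_rot: [-0.0, 0.78, 0.626, -0.001]
force: [0.1, -1.1, -0.5]
grip_width: 0.392
grip_force: 30.1
```

```bash
python3 -m jog '[{"delta_pos":[0,0,-22],"angular":[0,0,0],"fingers":0.2},{"delta_pos":[0,0,-29],"angular":[0,0,0],"fingers":0.2},{"delta_pos":[0,0,-30],"angular":[0,0,0],"fingers":0.2},{"delta_pos":[0,0,-30],"angular":[0,0,0],"fingers":0.2},{"delta_pos":[0,0,-30],"angular":[0,0,0],"fingers":0.6},{"delta_pos":[0,0,-30],"angular":[0,0,0],"fingers":0.6},{"delta_pos":[0,0,-30],"angular":[0,0,0],"fingers":0.6},{"delta_pos":[0,0,20],"angular":[0,0,0],"fingers":0.6},{"delta_pos":[0,0,70],"angular":[0,0,0],"fingers":0.6},{"delta_pos":[0,0,100],"angular":[0,0,0],"fingers":0.6}]'
python3 -m jog '[{"delta_pos":[0,-120,0],"angular":[0,0,0.1],"fingers":0.6},{"delta_pos":[0,-120,0],"angular":[0,0,0.177],"fingers":0},{"delta_pos":[10,-300,0],"angular":[0,0,0.354],"fingers":0},{"delta_pos":[10,-300,0],"angular":[0,0,0.354],"fingers":0},{"delta_pos":[10,-300,0],"angular":[0,0,0.354],"fingers":0},{"delta_pos":[75,-595,0],"angular":[0,0,0.354],"fingers":0},{"delta_pos":[75,-595,0],"angular":[0,0,0.354],"fingers":0},{"delta_pos":[75,-595,0],"angular":[0,0,0.354],"fingers":0},{"delta_pos":[75,-595,0],"angular":[0,0,0.354],"fingers":0},{"delta_pos":[75,-595,0],"angular":[0,0,0.354],"fingers":0}]'
python3 - <<'E'
from h import *
c=cap('top'); g=(255*(c['pixels'][150:285,110:370]/255.)**.6).astype('uint8')
cv2.imwrite('pics/t2.png',cv2.resize(g,None,fx=3,fy=3,interpolation=2))
from tray import tray;print(tray())
E
```

```text
time_s: 21.9
eef_pos: [481.5, 350.6, 182.0]
ee_rot: [0.0, 0.779, 0.627, 0.002]
force: [0.6, -0.5, -0.7]
grip_width: 0.596
grip_force: 0.0
time_s: 23.15
eef_pos: [556.2, -247.0, 179.3]
ee_rot: [0.0, 0.657, 0.754, 0.0]
force: [0.2, 0.1, -0.7]
grip_width: -0.002
grip_force: 0.0
((445.40411376953125, 360.3276672363281), (132.88880920410156, 161.25448608398438), 77.67720794677734)
```

View pics/t2.png

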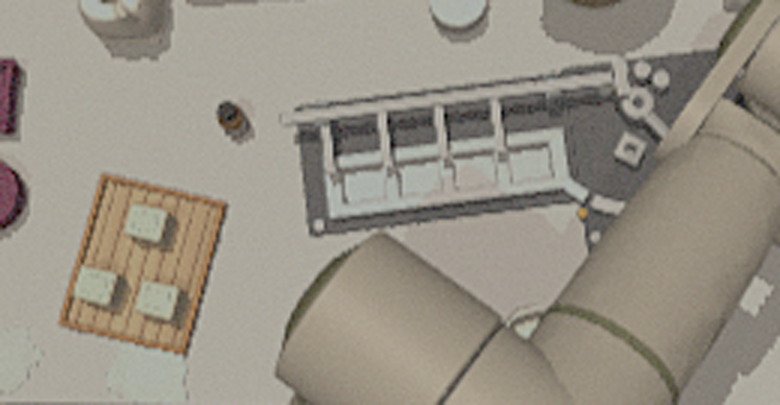

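All three bars stand in the tray at (97,286), (159,298) and (149,222), and all four cavities are empty. The lever goes back to clamp next.

```bash
python3 -m jog '[{"delta_pos":[0,0,-60],"angular":[0,0,0],"fingers":0},{"delta_pos":[0,0,-110],"angular":[0,0,0],"fingers":0},{"delta_pos":[0,0,-117],"angular":[0,0,0],"fingers":0},{"delta_pos":[0,0,-117],"angular":[0,0,0],"fingers":0}]'
python3 -m jog '[{"delta_pos":[-6,17,0],"angular":[0,0,0],"fingers":0},{"delta_pos":[-17,31,0],"angular":[0,0,0],"fingers":0},{"delta_pos":[-24,47,0],"angular":[0,0,0],"fingers":0},{"delta_pos":[-28,65,0],"angular":[0,0,0],"fingers":0},{"delta_pos":[-29,83,0],"angular":[0,0,0],"fingers":0},{"delta_pos":[-26,101,0],"angular":[0,0,0],"fingers":0},{"delta_pos":[-22,112,0],"angular":[0,0,0],"fingers":0},{"delta_pos":[-20,118,0],"angular":[0,0,0],"fingers":0},{"delta_pos":[-20,118,0],"angular":[0,0,0],"fingers":0}]'
```

```text
time_s: 23.75
eef_pos: [556.8, -244.7, 63.7]
ee_rot: [0.001, 0.657, 0.754, 0.0]
force: [-0.1, -0.1, -0.0]
grip_width: 0.0
grip_force: 0.0
time_s: 24.88
eef_pos: [536.9, -128.0, 63.5]
ee_rot: [0.002, 0.656, 0.754, -0.001]
force: [-1.9, -9.8, 4.0]
grip_width: 0.003
grip_force: 4.4
```

```bash
python3 -m jog '[{"delta_pos":[0,-15,0],"angular":[0,0,0],"fingers":0},{"delta_pos":[0,-15,50],"angular":[0,0,0],"fingers":0},{"delta_pos":[0,-15,100],"angular":[0,0,0],"fingers":0},{"delta_pos":[-10,30,130],"angular":[0,0,0],"fingers":0},{"delta_pos":[-10,30,130],"angular":[0,0,0],"fingers":0},{"delta_pos":[-10,30,130],"angular":[0,0,0],"fingers":0}]'
python3 - <<'E'
from h import *
c=cap('wrist','w7.png')
a=.138;F=lambda x,y,z:[541+x*np.cos(a)-y*np.sin(a),48+x*np.sin(a)+y*np.cos(a),z]
for n,p in dict(hole=(-.2,-192.2,30),hub=(45,-205,45),knob0=(45-90*np.cos(-.6),-205-90*np.sin(-.6),77),tip=(45-108*np.cos(-.6),-205-108*np.sin(-.6),39)).items():print(n,proj(c,F(*p)).round(1))
s=cap('scene');g=(255*(s['pixels'][200:410,100:340]/255.)**.6).astype('uint8')
cv2.imwrite('pics/s2.png',cv2.resize(g,None,fx=2.7,fy=2.7,interpolation=2))
E
```

```text
time_s: 25.62
eef_pos: [526.1, -97.1, 191.8]
ee_rot: [-0.0, 0.657, 0.754, -0.0]
force: [-0.9, -0.3, -0.3]
grip_width: 0.004
grip_force: 0.0
hole [327.2 247.5]
hub [384.4 269.4]
knob0 [294.2 223.1]
tip [274.2 194.8]
```

View pics/w7.png

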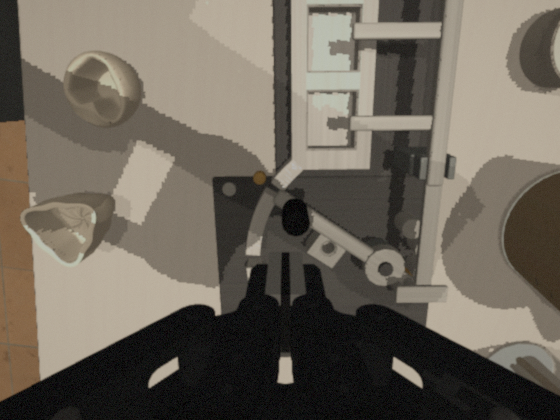

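The lever is in the clamp notch: knob at (296,218), the arm pointing to the single stud (259,177), and the lock hole clear at (328,245). Now I'll measure the hole and pin numerically.

Run:
```python
from h import *
import pickle
c=cap('wrist')
g=cv2.cvtColor(c['pixels'],cv2.COLOR_BGR2GRAY)
print(g[236:258,314:344:1])
pickle.dump(c,open('w7.pkl','wb'))
for n,win in(('top',(205,270,200,260)),('scene',(270,320,240,300))):
    s=cap(n);G=cv2.cvtColor(s['pixels'],cv2.COLOR_BGR2GRAY);r0,r1,c0,c1=win
    m=np.zeros_like(G);m[r0:r1,c0:c1]=G[r0:r1,c0:c1]<60
    k,_,st,ce=cv2.connectedComponentsWithStats(m)
    for i in range(1,k):
        if st[i,4]>8:print(n,st[i],ce[i],ray(s,*ce[i],68))
```

```text
[[ 57  65  63  61  75 108 135 140 140 138 132 122 117 124 128 139 142 141
  144 145 142 142 142 141 146 145 145 145 147 148]
 [ 61  61  63  64 101 131 142 142 144 142 141 135 127 121 124 127 135 139
  141 143 142 142 142 142 144 143 143 145 147 145]
 [ 63  62  64  87 123 141 144 143 143 145 146 144 142 135 126 118 124 127
  139 139 142 144 140 141 142 143 143 142 144 146]
 [ 62  64  80 113 138 143 142 143 145 144 145 147 147 143 133 122 116 120
  125 132 137 141 142 144 143 141 143 143 144 144]
 [ 64  75 105 135 141 141 142 144 143 144 145 144 139 136 131 122 116 111
  110 120 128 137 143 141 142 144 141 141 142 142]
 [ 70  93 126 141 140 141 145 144 145 143 140 132 130 126 117 108 107 106
   99 108 117 124 132 137 140 142 142 142 141 141]
 [ 83 117 138 139 141 143 143 144 142 135 129 129 129 131 119  95  91  92
   88  97 106 112 122 127 134 140 141 141 142 142]
 [115 136 143 140 142 144 142 143 136 129 127 128 121 119 104  84  76  67
   70  86  97 103 109 117 125 131 138 140 142 142]
 [133 139 141 143 144 144 143 138 127 113 116 106  90  81  74  69  67  62
   62  70  88  99 107 118 
[... 1494 characters left out ...]
3 145 146 143 137 121  94  73]
 [ 97 114 132 140 140 140 141 145 143 143 141 142 142 141 138 139 137 141
  142 145 143 140 140 146 145 140 129  96  76  66]]
top [211 205  49  24 323] [228.93188854 219.51393189] [495.95520927 135.53273555  68.        ]
top [231 249   8   9  40] [234.275 253.225] [395.16214636 116.32932455  68.        ]
top [230 256  15   9  25] [237.   259.96] [375.40533175 107.64942281  68.        ]
top [249 260   5  10  11] [250.90909091 264.81818182] [361.75825249  66.15597134  68.        ]
scene [245 270  18  18  64] [252.4375 277.375 ] [461.83422719 166.38323702  68.        ]
scene [286 278   6  13  61] [288.63934426 284.19672131] [396.83651978 121.35823579  68.        ]
```

The pin and stand have moved, to about (396,119), so that was the knock. I'm going there for a close measurement.

```bash
python3 -m jog '[{"delta_pos":[-32,50,0],"angular":[0,0,0],"fingers":0.6},{"delta_pos":[-65,101,0],"angular":[0,0,0],"fingers":0.6},{"delta_pos":[-97,152,0],"angular":[0,0,0],"fingers":0.6},{"delta_pos":[-130,202,0],"angular":[0,0,0],"fingers":0.6},{"delta_pos":[-130,202,0],"angular":[0,0,0],"fingers":0.6},{"delta_pos":[-130,202,0],"angular":[0,0,0],"fingers":0.6},{"delta_pos":[-130,202,0],"angular":[0,0,0],"fingers":0.6},{"delta_pos":[-130,202,0],"angular":[0,0,0],"fingers":0.6}]'
python3 - <<'E'
from h import *
import pickle
print('hole',ray(pickle.load(open('w7.pkl','rb')),328.6,247.2,29))
c=cap('wrist','w8.png');pickle.dump(c,open('w8.pkl','wb'))
print(proj(c,[396,119,84]),proj(c,[396,119,52]))
E
```

```text
time_s: 26.88
eef_pos: [396.6, 104.6, 192.1]
ee_rot: [-0.0, 0.657, 0.754, -0.0]
force: [-0.8, 0.6, -0.0]
grip_width: 0.603
grip_force: 0.0
hole [ 568.03768481 -142.31910038   29.        ]
[288.57802168 187.55517314] [288.22024592 177.27647342]
```

View pics/w8.png

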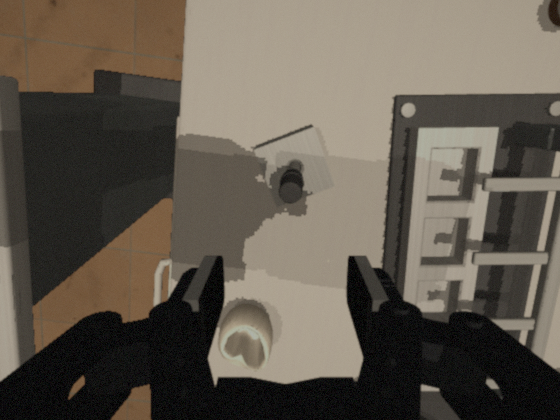

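The pin head top is at (291,190), on the stand at (295,165). The heart at (247,330) is clear of the descent.

Run:
```python
from h import *
import pickle
c=pickle.load(open('w8.pkl','rb'));G=cv2.cvtColor(c['pixels'],cv2.COLOR_BGR2GRAY)
w=G[160:210,270:314];m=(w<55).astype('uint8')
k,_,st,ce=cv2.connectedComponentsWithStats(m)
i=1+st[1:,4].argmax();print(st[i],ce[i]+[270,160]);x,y,ww,hh,_=st[i]
r=ww/2;u=270+x+r-.5;v=160+y+hh-r-.5;print(u,v,ray(c,u,v,84),ray(c,u,v,84)-ctrl.sense()['eef_pos'])
```

```text
[  9   7  24  30 348] [290.75862069 178.9454023 ]
290.5 184.5 [396.95466424 121.19186886  84.        ] [   0.48981635   16.41723087 -108.08566277]
```

Run:
```python
from h import *
import pickle
c=pickle.load(open('w8.pkl','rb'));G=cv2.cvtColor(c['pixels'],cv2.COLOR_BGR2GRAY)
print(G[160:212:2,274:310:2])
print(ray(c,291,189.5,84))
```

```text
[[152 138 136 137 141 141 142 134 119 102  92  95 106 126 139 138 141 139]
 [155 135 136 138 140 139 139 115  86  63  71  75  78  83 130 140 138 141]
 [150 138 137 137 136 137 126 102  60  68  72  69  69  75  98 136 139 143]
 [140 128 133 132  88  84  72  61  59  68  71  71  71  61  93 132 137 139]
 [139 120  78  81  73  78  70  59  52  53  60  69  71  56  98 126 138 139]
 [134 117  80  74  74  77  53  22  27  29  25  38  56  72 101 129 139 139]
 [ 87  84  73  77  77  55  31  37  46  48  46  31  34  70 112 135 141 138]
 [ 77  79  79  76  65  34  42  34  29  31  37  49  42  39 108 136 138 137]
 [ 76  76  84  73  44  34  29  29  27  31  27  31  34  42  92 135 137 139]
 [ 75  75  79  65  25  22  26  26  30  34  26  31  32  32  71 136 137 138]
 [ 76  75  77  48  25  23  31  27  30  29  29  36  29  34  57 130 137 138]
 [ 74  78  74  40  19  29  36  49  55  43  34  22  36  26  48 117 136 139]
 [ 77  77  79  38  35  51  57  60  62  60  60  54  35  28  41 113 137 134]
 [ 79  78  71  35  51  51  56  58  60  63  62  63  50  36  53 127 139 135]
 [ 73  75  70  44  55  57  58  60  58  57  60  61 
[... 191 characters left out ...]
8  54  53  53  55  60  56  55  57  58  57  66  77  76  84]
 [ 77  76  75  52  55  54  55  58  61  58  60  52  59  51  74  82 104 135]
 [ 75  75  74  66  53  58  57  58  57  56  57  55  57  67  87  87 123 148]
 [ 80  76  76  77  67  56  60  52  54  55  59  58  74  90  89  90 123 145]
 [ 81  76  73  75  74  63  55  47  46  57  68  81  87  90  90  95 142 147]
 [ 86  79  72  75  80  79  87  85  84  87  90  88  91  90  90  92 125 143]
 [ 89  81  81  84  90  88  88  89  89  88  88  87  91  88  86  85  92 143]
 [ 88  86  89  89  90 108 109  86  90  88  90  89  90  92  88  87 110 147]
 [ 87  92  88  87  91 108 111  88  88  87  89  89  89  89  89  89 124 147]]
[397.74677317 117.92333955  84.        ]
```

Top disc centre is (291,192.5), giving a pin axis near (398,116).

```bash
python3 -m jog '[{"delta_pos":[1,11.5,-15],"angular":[0,0,0],"fingers":0.6},{"delta_pos":[1,11.5,-60],"angular":[0,0,0],"fingers":0.6},{"delta_pos":[1,11.5,-95],"angular":[0,0,0],"fingers":0.6},{"delta_pos":[1,11.5,-120],"angular":[0,0,0],"fingers":0.6},{"delta_pos":[1,11.5,-124],"angular":[0,0,0],"fingers":0.6},{"delta_pos":[1,11.5,-124],"angular":[0,0,0],"fingers":0.3}]' 25
python3 -m jog '[{"delta_pos":[0,0,0],"angular":[0,0,0],"fingers":0},{"delta_pos":[0,0,0],"angular":[0,0,0],"fingers":0},{"delta_pos":[0,0,0],"angular":[0,0,0],"fingers":0},{"delta_pos":[0,0,0],"angular":[0,0,0],"fingers":0},{"delta_pos":[0,0,0],"angular":[0,0,0],"fingers":0}]' 25
```

```text
time_s: 27.68
eef_pos: [397.6, 116.7, 68.8]
ee_rot: [0.0, 0.657, 0.754, 0.0]
force: [0.3, -0.5, -0.2]
grip_width: 0.403
grip_force: 0.0
time_s: 28.3
eef_pos: [398.2, 116.8, 69.0]
ee_rot: [0.001, 0.657, 0.754, 0.001]
force: [3.3, -0.0, 6.4]
grip_width: 0.177
grip_force: 25.9
```

```bash
python3 -m jog '[{"delta_pos":[0,0,10],"angular":[0,0,0],"fingers":0},{"delta_pos":[0,0,30],"angular":[0,0,0],"fingers":0},{"delta_pos":[0,0,60],"angular":[0,0,0],"fingers":0},{"delta_pos":[0,0,90],"angular":[0,0,0],"fingers":0},{"delta_pos":[42,-65,90],"angular":[0,0,0],"fingers":0},{"delta_pos":[85,-130,90],"angular":[0,0,0],"fingers":0},{"delta_pos":[128,-195,90],"angular":[0,0,0],"fingers":0},{"delta_pos":[170,-259,90],"angular":[0,0,0],"fingers":0},{"delta_pos":[170,-259,90],"angular":[0,0,0],"fingers":0},{"delta_pos":[170,-259,90],"angular":[0,0,0],"fingers":0}]' 50
python3 -m jog '[{"delta_pos":[0,0,0],"angular":[0,0,0],"fingers":0},{"delta_pos":[0,0,0],"angular":[0,0,0],"fingers":0},{"delta_pos":[0,0,0],"angular":[0,0,0],"fingers":0},{"delta_pos":[0,0,0],"angular":[0,0,0],"fingers":0}]' 50
python3 - <<'E'
from h import *
c=cap('wrist','w9.png');p=ctrl.sense()['eef_pos']
a=proj(c,p-[0,0,61]);b=proj(c,p-[0,0,17]);print(a,b,proj(c,[568,-142.3,29]))
G=cv2.cvtColor(c['pixels'],cv2.COLOR_BGR2GRAY);u,v=a.astype(int)
print(u-24,v-24);print(G[v-24:v+24:2,u-24:u+24:2])
E
```

```text
time_s: 29.55
eef_pos: [567.3, -144.9, 157.5]
ee_rot: [-0.001, 0.658, 0.753, -0.0]
force: [0.4, 2.3, -0.8]
grip_width: 0.173
grip_force: 49.0
time_s: 30.05
eef_pos: [567.0, -141.7, 158.5]
ee_rot: [0.0, 0.657, 0.754, -0.0]
force: [-0.5, -0.1, -0.8]
grip_width: 0.172
grip_force: 49.0
[286.65961223 234.03485752] [287.03283059 270.94753424] [287.51222126 200.92618855]
262 210
[[ 46  45  57  87  97  98  98  96  97  99  94  93  92  93  95  93  98  99
   98 101  98  69  47  46]
 [ 44  41  37  48  70  92  96  96  96 100  96  96 101  97  98  95  97  95
  100 100  84  43  40  49]
 [ 45  46  45  42  47  54  82  96  97 100  98  99  98  96  98  98  97  98
   98  90  55  43  46  45]
 [ 43  48  46  48  43  44  45  66  90  96  99  98  97  96  97  97 100 100
   95  63  46  47  47  46]
 [ 42  46  48  46  45  47  46  46  51  78  88  81  79  80  84  95  98  96
   73  47  45  49  45  46]
 [ 48  47  40  46  49  45  49  44  47  60  74  77  80  78  75  79  94  86
   53  43  45  44  44  46]
 [ 46  43  45  45  45  42  49  47  43  70  75  78  79  77  79  77  74  55
   50  46  41  40  45  44]
 [ 48  44  47  45 
[... 999 characters left out ...]
88  90  84  83  78  78  75  73  76  81  81  87  80  77  78  76  75
   79  77  77  81  80  80]
 [ 84  88  88  89  86  81  81  72  75  74  78  78  83  79  82  80  74  75
   78  75  80  78  78  78]
 [ 86  88  89  88  86  85  90  80  74  76  81  84  84  81  77  76  76  75
   79  76  77  78  80  76]
 [ 88  87  87  88  87  90  89  84  76  75  82  83  83  78  77  77  72  77
   79  79  78  74  78  76]
 [ 78  48  49  78  84  88  88  79  69  65  57  47  40  46  58  70  72  73
   76  77  66  40  47  75]
 [ 75  22  23  66  85  88  87  63  32  33  37  36  31  31  29  36  33  59
   77  76  62  17  23  75]
 [ 66  25  19  67  88  80  56  34  36  37  31  35  35  37  30  33  28  35
   62  73  60  21  19  65]]
```

Run:
```python
from h import *
c=cap('wrist');p=ctrl.sense()['eef_pos']
d=np.array([-.137,.99,0])
print(p)
for r in(3.5,4.5): print(r,proj(c,p-[0,0,61]+d*r))
print('headrim',proj(c,p-[0,0,17]+d*8), 'ray tip',ray(c,287,218,p[2]-61)-p,'rim',ray(c,287,252,p[2]-17)-p)
G=cv2.cvtColor(c['pixels'],cv2.COLOR_BGR2GRAY);print(G[208:262,287].tolist(), G[190:216,270:310:2])
```

```text
[ 567.07469487 -141.87906555  158.36398298]
3.5 [286.65508903 227.93954575]
4.5 [286.65907131 226.18552851]
headrim [287.05402199 253.63044788] ray tip [ -1.08049583   9.06186817 -61.        ] rim [ -1.22172806   8.65022613 -17.        ]
[81, 89, 96, 92, 95, 98, 95, 100, 96, 88, 82, 81, 82, 82, 80, 79, 83, 82, 82, 81, 82, 80, 75, 81, 84, 83, 80, 81, 81, 84, 83, 82, 82, 83, 82, 84, 78, 82, 81, 84, 82, 81, 79, 64, 38, 34, 36, 33, 31, 32, 35, 31, 32, 31] [[ 65  71  89  97  97  98 102 101  99 134 133 146 156 160 161 161 165 166
  166 167]
 [ 66  75  91  95 100  98 102 100  99 135 116 134 150 158 162 162 165 164
  166 168]
 [ 70  82  95  95  98  97  99  96  88 119 117 124 138 152 158 160 161 163
  164 166]
 [ 71  82  99  96  97  99  94  88  85  91 125 119 125 141 154 160 161 163
  163 166]
 [ 76  91  94 100  96  94  89  84  89  92 111 116 117 129 146 158 161 162
  161 164]
 [ 79  97  97  99  98  93  90  94  98  97  99 114 116 122 134 149 157 161
  161 163]
 [ 88  98  96  98  99  92  91  98  95  97  99 104 118 128 127 139 152 159
  161 163]
 [ 94  97  99  96  99  89  95  99  98  98  96  97
[... 866 characters left out ...]
  95  97
   74  49]
 [ 98 101  96 100  96  93  93  88  83  83  86  91  93  95  97  97 100  90
   57  43]
 [100 101  96  98  99  95  96  93  94  93  94  95  94  98  95 102  99  83
   43  46]
 [ 95  97  98  98  94 100  98  94  93  97  94  94  94  96  97  98  97  64
   46  49]
 [ 85  95  99  98  97  98  97  95  97  96  94  95  99  96  99  98  92  55
   48  47]
 [ 64  89  96  97  94  97 101  97  98  95  95  96  96  97 101  95  78  48
   44  46]
 [ 49  73  91  96  97 101 100  99  98 101  98  99  97  96 101  91  69  46
   47  45]
 [ 45  49  77  94  97  97  99  99  98 100  98  99  97  98  97  87  52  42
   43  47]
 [ 44  45  58  87  98 101  98  97  96  97  98  95  95  98  96  73  49  45
   47  48]]
```

The pin leans about 0.09 rad in the grip, with its tip toward +y, as the hole slack in the stand allows. I'll straighten it with a small tool tilt and measure again.

```bash
python3 -m jog '[{"delta_pos":[0,0,0],"angular":[-0.094,-0.013,0],"fingers":0},{"delta_pos":[0,0,0],"angular":[-0.094,-0.013,0],"fingers":0},{"delta_pos":[0,0,0],"angular":[-0.094,-0.013,0],"fingers":0},{"delta_pos":[0,0,0],"angular":[-0.094,-0.013,0],"fingers":0}]'
cat > pin.py <<'E'
from h import *
c=cap('wrist','pin.png');p=ctrl.sense()['eef_pos']
G=cv2.cvtColor(c['pixels'],cv2.COLOR_BGR2GRAY)
print(p,'pred hole',proj(c,[568.2,-142.8,29]),'tip',proj(c,p-[0,0,61]))
print('rows',*[(v,int(G[v,284:291].mean())) for v in range(205,260)])
for v in(225,232,240): print(v,G[v,270:306].tolist())
E
python3 pin.py
```

```text
time_s: 30.65
eef_pos: [567.1, -142.5, 158.2]
ee_rot: [0.035, 0.656, 0.753, -0.031]
force: [0.2, -0.2, -0.3]
grip_width: 0.177
grip_force: 48.9
[ 567.12739363 -142.46398783  158.20722025] pred hole [287.72324185 184.31111145] tip [286.60166049 224.03977942]
rows (205, 91) (206, 87) (207, 84) (208, 79) (209, 78) (210, 78) (211, 78) (212, 79) (213, 79) (214, 78) (215, 78) (216, 78) (217, 79) (218, 80) (219, 81) (220, 80) (221, 81) (222, 82) (223, 82) (224, 82) (225, 81) (226, 82) (227, 82) (228, 83) (229, 82) (230, 82) (231, 82) (232, 81) (233, 82) (234, 83) (235, 84) (236, 82) (237, 83) (238, 84) (239, 83) (240, 84) (241, 83) (242, 82) (243, 83) (244, 83) (245, 83) (246, 83) (247, 84) (248, 83) (249, 84) (250, 82) (251, 71) (252, 49) (253, 35) (254, 33) (255, 34) (256, 34) (257, 34) (258, 37) (259, 36)
225 [91, 86, 90, 90, 92, 88, 92, 88, 83, 73, 77, 75, 79, 80, 79, 82, 83, 85, 84, 80, 76, 79, 78, 77, 76, 79, 84, 80, 79, 83, 80, 78, 80, 77, 78, 80]
232 [89, 95, 87, 92, 92, 90, 91, 87, 77, 71, 77, 76, 82, 78, 81, 80, 85, 83, 80, 79, 80, 78, 78, 75, 76, 83, 83, 91, 87, 91, 89, 89, 90, 92, 88, 91]
240 [89, 90, 93, 88, 86, 87, 86, 80, 80, 76, 76, 80, 80, 81, 86, 86, 86, 85, 84, 80, 81, 81, 81, 79, 79, 77, 85, 89, 89, 89, 89, 87, 88, 87, 90, 88]
```

```bash
python3 -m jog '[{"delta_pos":[1,0,-30],"angular":[0,0,0],"fingers":0},{"delta_pos":[1,0,-52],"angular":[0,0,0],"fingers":0},{"delta_pos":[1,0,-60],"angular":[0,0,0],"fingers":0},{"delta_pos":[1,0,-60],"angular":[0,0,0],"fingers":0},{"delta_pos":[1,0,-65],"angular":[0,0,0],"fingers":0},{"delta_pos":[1,0,-70],"angular":[0,0,0],"fingers":0},{"delta_pos":[1,0,-72],"angular":[0,0,0],"fingers":0}]'
```

```text
time_s: 31.58
eef_pos: [568.2, -142.3, 86.2]
ee_rot: [0.036, 0.656, 0.753, -0.031]
force: [-0.4, -1.1, 0.5]
grip_width: 0.17
grip_force: 48.9
```

The tip is 5 mm below the mouth with no force, so it is in the hole. Continuing down.

```bash
python3 -m jog '[{"delta_pos":[0,0,-4],"angular":[0,0,0],"fingers":0},{"delta_pos":[0,0,-8],"angular":[0,0,0],"fingers":0},{"delta_pos":[0,0,-12],"angular":[0,0,0],"fingers":0},{"delta_pos":[0,0,-15],"angular":[0,0,0],"fingers":0},{"delta_pos":[0,0,-17],"angular":[0,0,0],"fingers":0},{"delta_pos":[0,0,-17],"angular":[0,0,0],"fingers":0}]'
```

```text
time_s: 32.33
eef_pos: [568.3, -142.2, 69.5]
ee_rot: [0.036, 0.656, 0.753, -0.031]
force: [-1.0, -2.2, 3.1]
grip_width: 0.175
grip_force: 49.4
```

```bash
python3 -m jog '[{"delta_pos":[0,0,-1.5],"angular":[0,0,0],"fingers":0},{"delta_pos":[0,0,-1.5],"angular":[0,0,0],"fingers":0},{"delta_pos":[0,0,-1],"angular":[0,0,0],"fingers":0.4},{"delta_pos":[0,0,-1],"angular":[0,0,0],"fingers":0.4},{"delta_pos":[0,0,-1],"angular":[0,0,0],"fingers":0.4},{"delta_pos":[0,2,20],"angular":[0,0,0],"fingers":0.4},{"delta_pos":[0,5,60],"angular":[0,0,0],"fingers":0.4},{"delta_pos":[0,10,110],"angular":[0.094,0.013,0],"fingers":0.6},{"delta_pos":[-20,40,125],"angular":[0.094,0.013,0],"fingers":0.6},{"delta_pos":[-20,40,125],"angular":[0.094,0.013,0],"fingers":0.6}]'
python3 - <<'E'
from h import *
from tray import tray
c=cap('wrist','w10.png');print(ctrl.sense()['eef_pos'],tray())
for h in(84,52,80,76): print(h,proj(c,[568.2,-142.8,h]))
print('knob',proj(c,[533.4,-108.8,77]))
G=cv2.cvtColor(c['pixels'],cv2.COLOR_BGR2GRAY);u,v=proj(c,[568.2,-142.8,76]).astype(int)
print(u-36,v-36);print(G[v-36:v+40:3,u-36:u+36:3])
E
```

```text
time_s: 33.58
eef_pos: [547.8, -101.0, 195.5]
ee_rot: [0.001, 0.656, 0.754, 0.0]
force: [-0.4, -0.3, -0.6]
grip_width: 0.601
grip_force: 0.0
[ 548.03814179 -101.72357193  194.49122624] ((445.4042053222656, 360.3276672363281), (132.88880920410156, 161.25445556640625), 77.67720794677734)
84 [306.3934983  267.01982147]
52 [304.09996572 249.01925371]
80 [306.07761135 264.54061336]
76 [305.7707836  262.13250558]
knob [263.87218749 211.9653641 ]
269 226
[[ 65  64  64  65  68  37  55  66 104 135 120 114 119  92 123 145 148 140
  119  85  48  62  70  66]
 [ 65  70  68  69  53  52  62  73 145 142 148 124 130 142 141 145 150 146
  147 134 104  61  62  42]
 [ 75  66  71  64  45  65  63 135  94 108 108  96  98 115 135 142 143 146
  147 149 138 119  86  46]
 [ 76  78  78  58  43  59 100  86  86  77  64  66  73  84 119 127 143 144
  147 143 148 146 133 103]
 [ 73  77  82  69  53  69  88  84  90  70  63  68  66  70 119 136 122 136
  142 142 146 147 147 139]
 [ 75  76  73  77  73 108  85  86  86  68  56  34  30  54 128 143 144  98
  122 143 146 143 145 146]
 [ 74  75  79  80  77  84  88  86  87  61 
[... 1278 characters left out ...]
71  73  71  74  75  74  76  75  73  73  73  73  79  75  80  77  74
   74  75  75  76  75  74]
 [ 75  76  75  74  75  77  75  75  77  76  76  73  77  77  76  74  75  75
   75  75  74  75  72  75]
 [ 75  74  72  72  74  75  74  74  77  72  75  78  78  74  76  72  76  76
   79  76  76  73  74  78]
 [ 73  79  77  73  71  79  75  76  76  73  78  76  79  76  79  77  73  78
   76  75  76  78  75  79]
 [ 74  78  74  77  77  75  73  75  75  78  78  76  76  78  71  76  78  74
   76  77  74  73  74  76]
 [ 72  72  75  74  72  68  70  73  72  73  69  73  74  71  74  73  73  71
   73  69  70  71  77  71]
 [ 75  72  78  76  74  76  75  72  73  74  73  70  78  76  71  76  74  74
   76  76  77  72  74  72]]
```

Run:
```python
from h import *
c=cap('wrist');G=cv2.cvtColor(c['pixels'],cv2.COLOR_BGR2GRAY)
m=np.zeros_like(G);m[175:240,235:295]=G[175:240,235:295]<40
k,_,st,ce=cv2.connectedComponentsWithStats(m);i=1+st[1:,4].argmax();print(st[i],ce[i],proj(c,[533.4,-108.8,77]),proj(c,[533.4,-108.8,39]))
t=cap('top');b=cv2.cvtColor(t['pixels'],cv2.COLOR_BGR2HSV)[205:275,130:190];m=((b[...,1]<90)&(b[...,2]>110)).astype('uint8')
k,_,st,ce=cv2.connectedComponentsWithStats(m);print([(s[4],(e+[130,205]).round()) for s,e in zip(st[1:],ce[1:]) if s[4]>40])
```

```text
[ 239  175   56   65 1315] [265.88365019 203.14068441] [263.91042688 211.17508062] [266.61525345 196.82558896]
[(np.int32(1112), array([164., 225.])), (np.int32(127), array([158., 223.])), (np.int32(125), array([141., 244.])), (np.int32(128), array([162., 249.])), (np.int32(431), array([146., 269.]))]
```

The knob matches the clamp position, the pin is seated and the three bars are standing.

```bash
python3 -c "
from rig import ctrl
print(ctrl.finish_job())"
```

```text
the job is handed in; nothing more can be done
None
```

I handed the job in at about 34 s of robot time, but the hand-in returned no verdict. My last camera check showed the three bars present (cavity 3 was empty) standing in the tray, the lever back in the clamp notch, the lock pin fully down in its hole, and the gripper clear. The robot never went near the heart, clover or bottle.

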